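# Turn the lunch-counter menu leaf over to its evening side

## Robot

A 6-joint arm with a two-finger parallel gripper is mounted at the origin on the work surface. World frame = base frame: x ahead of the robot, y to its left, z up, the work surface at z = 0. Lengths are in m, angles in rad, forces in N, time in s.
With the tool pointing down it reaches from about 0.425 to 0.95 m from the base axis. Payload 3.5 kg.
Tool frame: the origin (TCP) lies midway between the tips of the shut fingers; the grasp point (between the pads) lies 19 mm behind it; z points along the fingers, y is the direction in which the jaws open and shut (so a half turn about z gives the same grasp; the last joint's range is limited). The gripper opens to 85 mm and grips with 20 to 120 N. Pads are 22 mm wide; open, the fingers measure 114 mm over their backs; the gripper's body (76 mm by 85 mm) begins 54 mm behind the grasp point. The pads swing forward as they close: fully open they stand 13 mm farther back than shut.
Start: joints at [1.044, 0.286, 1.577, -0, 1.279, -0.15], TCP at [0.248, 0.628, 0.231] pointing down, gripper open.
Joint ranges: [-2.77, 2.77], [-0.9, 2.22], [0.21, 2.48], [-1.53, 4.67], [0.24, 2.81], [-2.84, 2.84]. Speed limits (rad/s): [2.79, 2.79, 3.14, 3.14, 3.14, 3.14].

## Interface

Orientations are given as a unit quaternion [x, y, z, w].
In Python, from plant import * gives the robot as it stands.
- The arm moves only by the shell command python3 -m jog 'ROWS' [FORCE]. ROWS is a JSON object of lists of equal length, an entry for each row: "travel": the shift along the world's x, y, z in mm, a list of three; "dr": the turn, a rotation vector about the world's x, y, z in degrees, a list of three; "jaw": the closure in counts, from 0 (fully open) to 255 (shut). In form: {"travel": [[x, y, z], ...], "dr": [[wx, wy, wz], ...], "jaw": [jaw, ...]}. A call has 1 to 5 rows; each row shifts and turns the commanded pose from where the row before left it; what a row does not reach is not made up. A row lasts 1/12 s, in which the tool goes at most 41.7 mm and 7.16 degrees, less where a joint would pass 70% of its speed; a pose out of reach is approached as far as the arm can. A call is refused whole if a number of a shift passes 41.7 or a number of a turn 7.16, either way. A call with a gripper value outside its range is refused whole. The fingers move at their own pace and stop on an object; FORCE is the grip in N (left out, the last holds). Time passes only in rows, so rows that do not move let the fingers close. It gives the time, the measured TCP pose, the force and the opening at its end, in the units of the state.
- get_state(): the state, without advancing time (a new reading comes with each control period).
- read_camera(name): name is "scene" or "side" or "wrist"; returns the picture (384x512x3 uint8, red, green, blue); there is no depth.
- camera_info(name): a dict with "K" (3x3 intrinsics, pixels), "R" (3x3) and "t" (3): a world point X has camera coordinates R X + t; the wrist camera has in their place "mount" (4x4, takes a point from camera to tool coordinates, whose origin is the TCP and whose axes are the flange's). Camera axes: x right, y down, z forward; pixel columns grow to the right and rows downward; lengths in m; the calibration is good to about 2 mm. A picture is of the moment at which its call begins: read the wrist's pose just before it. camera_info takes no time and is no camera call.
- sign_off(): hands the job in, once; it reports no verdict.
The state is a dict: "time": time; "qpos": joint angles; "dq": joint speeds; "joint_efforts": joint torques, N m; "eef_pos": TCP position; "tcp_rot": TCP orientation; "contact_force": force on the tool from outside, world axes, zero at the start; "wrist_torque": the same for the moment, N m; "opening": opening from 0.0 (shut) to 1.0 (fully open).
Only numpy, scipy, OpenCV 4.12 (cv2) and the standard library are available. Lean on these libraries where they do the work, as an engineer would, in place of code of your own. Each camera call takes 0.05 s, during which the arm holds its last target. There are 200 camera calls.

## Task

On the shop counter, turn the menu over: with a fingertip against its underside, push the part-open leaf up by its orange tab, over the spine and down until it lies flat on the green half of its stand, red face up. Do not pinch it, and keep a finger behind it on the way over rather than flinging it; leave the food, drinks and coin tray where they stand, and finish with the hand clear.

Things in the scene. Friction and masses are not known exactly. Their poses are not given: they have to be found in the camera images.
- spine (a point): Middle of the menu stand's spine (the hinge axis of the leaf), 29 mm above the counter. The stand is a wooden deck screwed to the counter, 220 mm along the spine x 310 mm across x 24 mm tall, one half grey and the other green. Axes fixed to the stand: x along the spine, y across the deck from the grey half (-y) to the green half (+y), z up. A dark metal knuckle 11 mm tall above the deck stands at each end of the spine.
- tab (a point): Centre of the orange tab in the middle of the leaf's free edge, 152 mm from the spine axis, in mid-thickness. The leaf is a rigid panel 6 mm thick and about 190 g, 200 mm along the spine, reaching 140 mm from the spine; the tab adds 25 mm to that (to 165 mm) over a width of 56 mm. Axes fixed to the leaf: x along the spine, -y from the spine to the tab, z out of its blue face (up at the start); the other face is red.
- leaf (a joint): Angle of the leaf about the spine, rad: 0 flat over the grey half, 1.57 upright, 3.14 flat on the green half (a hard end stop). It starts part open at 0.3 to 0.6. The hinge is stiff: the leaf stays at whatever angle it is left and does not fall by itself; about 2 to 4 N square to the leaf at the tab moves it.
- cup_a: A blue-banded instant-noodle cup, 92 dia x 98 mm tall, loose on the counter, to be left alone; origin at the centre of its underside, z up.
- cup_b: An orange-banded instant-noodle cup, 92 dia x 98 mm tall, loose on the counter, to be left alone; origin at the centre of its underside, z up.
- bento_red: A lunch box with a red tray, 150 x 190 x 42 mm tall, loose on the counter, to be left alone; origin at the centre of its underside, z up.
- bento_black: A lunch box with a black tray, 150 x 190 x 42 mm tall, loose on the counter, to be left alone; origin at the centre of its underside, z up.
- can: A drink can, 66 dia x 120 mm tall, loose on the counter, to be left alone; origin at the centre of its underside, z up.
- bottle: A drink bottle, 64 dia x 190 mm tall, loose on the counter, to be left alone; origin at the centre of its underside, z up.
- coin_tray: A blue coin tray, 120 x 170 x 22 mm tall, loose on the counter, to be left alone; origin at the centre of its underside, z up.

How it is judged:
By the outcome, as a careful person would: the job done as asked, in the order asked, and still so for the second after the job is handed in, with the robot touching nothing.
It also fails if it takes over 48 s, if anything falls off the work surface, if the arm or the gripper's body presses on something with over 40 N, if the wrist force passes 120 N, or if a joint passes its speed limit or range.

## Working session

There is one attempt and no reset: what is moved stays moved. The work goes in short steps, Python scripts to look and compute and a shell command to move; the robot and the scene stay as the last step left them, time stands still between calls to the robot, and variables do not carry over. Pictures are saved under pics/ and viewed, about 8 in all and at most 12, crops included, and the job is handed in when it is done.

```bash
mkdir -p pics; ls; python3 - <<'E'
from plant import *
import cv2,numpy as np
print(get_state())
for n in("scene","side"):
    im=read_camera(n); cv2.imwrite(f"pics/{n}0.png",im[:,:,::-1]); c=camera_info(n); print(n,c)
print(camera_info("wrist"))
E
```

```text
pics
{'time': 0.0, 'qpos': array([ 1.04403601e+00,  2.87203659e-01,  1.57816189e+00,  3.81515473e-06,
        1.27860540e+00, -1.50002976e-01]), 'dq': array([-0.00098916, -0.00044165,  0.00030548, -0.0008629 ,  0.00116353,
       -0.00119358]), 'joint_efforts': array([ 1.91155632e-04, -4.05981338e+01, -2.92626804e+01, -1.69630662e-04,
        5.89698670e-03, -4.90823638e-06]), 'eef_pos': array([0.24797933, 0.62709767, 0.22993003]), 'tcp_rot': array([ 1.87266903e-01,  9.82308349e-01, -1.12110858e-03, -3.96473081e-04]), 'contact_force': array([0.37230324, 0.62915017, 0.41664284]), 'wrist_torque': array([-0.00476031,  0.03377882, -0.02844699]), 'opening': 0.996121794690278}
scene {'K': array([[478.02236052,   0.        , 256.74228818],
       [  0.        , 478.02236052, 186.5821477 ],
       [  0.        ,   0.        ,   1.        ]]), 'R': array([[ 0.64242647,  0.76619228, -0.0154147 ],
       [ 0.40340288, -0.35520505, -0.84326478],
       [-0.65157835,  0.53551728, -0.5372773 ]]), 't': array([-0.33787246, -0.18300369,  1.84722641])}
side {'K': array([[495.25822243,   0.        , 257.37106274],
       [  0.        , 495.25822243, 196.39708241],
       [  0.        ,   0.        ,   1.        ]]), 'R': array([[ 0.94555341, -0.32465795, -0.02293376],
       [-0.17597926, -0.45071215, -0.87515133],
       [ 0.27378831,  0.8315382 , -0.48330548]]), 't': array([-0.52238464,  0.13549839,  1.28741135])}
{'K': array([[329.72616226,   0.        , 256.98974634],
       [  0.        , 329.72616226, 195.38088611],
       [  0.        ,   0.        ,   1.        ]]), 'mount': array([[-1.24016329e-03, -9.65818973e-01, -2.59214531e-01,
         6.58424513e-02],
       [ 9.99999082e-01, -1.05611846e-03, -8.49269166e-04,
        -1.49956727e-04],
       [ 5.46479022e-04, -2.59215346e-01,  9.65819396e-01,
        -1.42118876e-01],
       [ 0.00000000e+00,  0.00000000e+00,  0.00000000e+00,
         1.00000000e+00]])}
```

View pics/scene0.png

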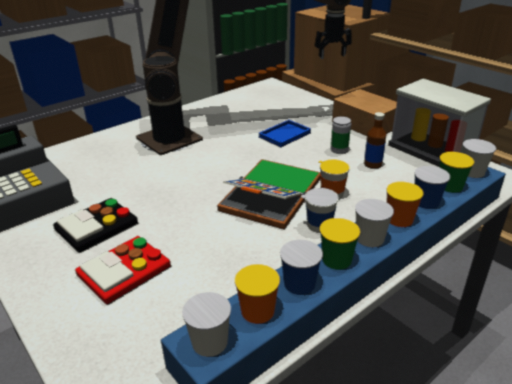

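View pics/side0.png

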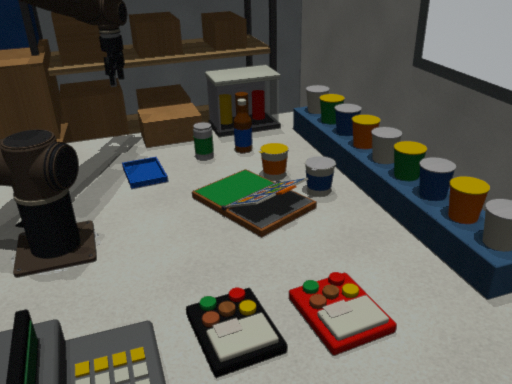

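The scene view shows the stand at about (270,190) with green behind and grey in front. The side view shows it at about (254,200), with the can, cups, bottle and coin tray on the far side. I need enlarged crops.

```bash
python3 - <<'E'
import cv2,numpy as np
a=cv2.imread("pics/scene0.png")[145:235,205:365]; b=cv2.imread("pics/side0.png")[145:235,180:340]
f=lambda x:cv2.resize(x,None,fx=5,fy=5,interpolation=cv2.INTER_CUBIC)
def g(x,u0,v0):
    x=f(x)
    for u in range(0,160,20): cv2.putText(x,str(u0+u),(u*5,10),0,.35,(0,0,0),1); cv2.line(x,(u*5,12),(u*5,18),(0,0,0),1)
    for v in range(0,90,10): cv2.putText(x,str(v0+v),(0,v*5+4),0,.35,(0,0,0),1)
    return x
cv2.imwrite("pics/sc.png",g(a,205,145)); cv2.imwrite("pics/sd.png",g(b,180,145))
E
```

```text
(no output)
```

View pics/sc.png

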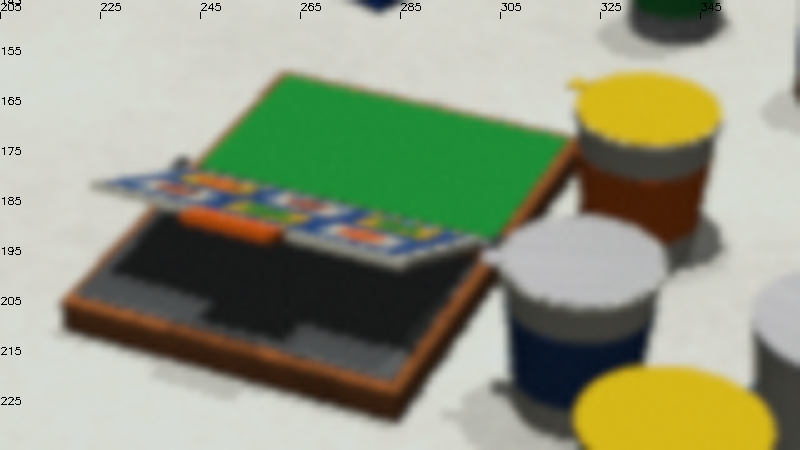

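View pics/sd.png

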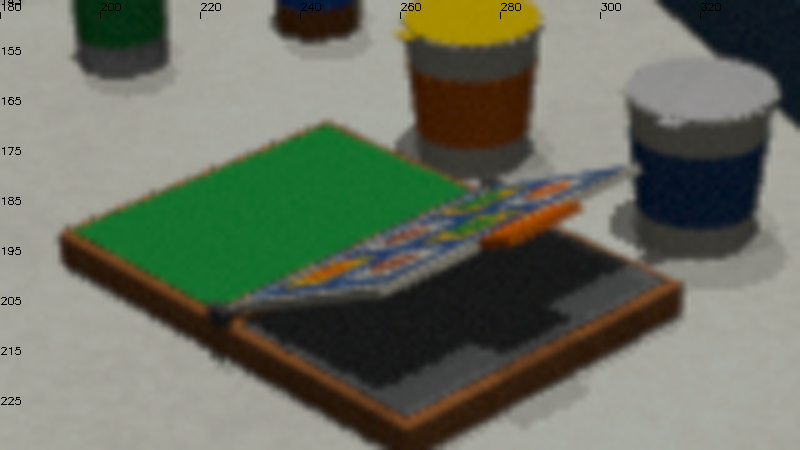

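```bash
cat > h.py <<'E'
from plant import *
import numpy as np,cv2
from scipy.spatial.transform import Rotation as Ro
from scipy.optimize import least_squares
def back(n,u,v,z):
    c=camera_info(n);d=c["R"].T@np.linalg.inv(c["K"])@[u,v,1];o=-c["R"].T@c["t"]
    return o+d*(z-o[2])/d[2]
def proj(n,X):
    c=camera_info(n);p=(c["R"]@np.atleast_2d(X).T+c["t"][:,None]);p=c["K"]@p;return (p[:2]/p[2]).T
def leafpt(p,X):  # stand frame from leaf: r along leaf, x along spine, h off blue face
    a=p[3];x,r,h=X
    y=-r*np.cos(a)+h*np.sin(a); z=.029+r*np.sin(a)+h*np.cos(a)
    c,s=np.cos(p[2]),np.sin(p[2])
    return np.array([p[0]+c*x-s*y,p[1]+s*x+c*y,z])
def stand(p,X):
    c,s=np.cos(p[2]),np.sin(p[2]);return np.array([p[0]+c*X[0]-s*X[1],p[1]+s*X[0]+c*X[1],X[2]])
E
python3 - <<'E'
from h import *
S=lambda l,o:[(o[0]+u/5,o[1]+v/5) for u,v in l]
sc=S([(285,72),(578,138),(66,302),(400,390),(95,185),(400,267)],(205,145))
sd=S([(63,235),(328,123),(408,420),(682,285),(380,295),(638,171)],(180,145))
A=[back("scene",*q,.024) for q in sc[:4]];B=[back("side",*q,.024) for q in sd[:4]]
print(np.round(A,3));print(np.round(B,3))
# order: green-, green+, grey-, grey+ ; fit both x directions
best=None
for yaw0 in np.arange(-3,3.2,.5):
    def res(p):
        r=[]
        W=[stand(p,(x,y,.024)) for y in(.155,-.155) for x in(-.11,.11)]+[leafpt(p,(x,.14,0)) for x in(-.1,.1)]
        for n,q in(("scene",sc),("side",sd)): r.append(proj(n,np.array(W))-q)
        return np.concatenate(r).ravel()
    f=least_squares(res,[.6,.2,yaw0,.45],loss="soft_l1")
    if best is None or f.cost<best.cost:best=f;br=res(f.x)
p=best.x;print(p,best.cost);print(np.round(br.reshape(-1,2),1))
print("tab",leafpt(p,(0,.152,0)))
for n,l in(("scene",[("cupA",(321,232)),("cupB",(335,193)),("can",(341,152)),("coin",(285,133)),("bottle",(375,164))]),("side",[("cupA",(320,192)),("cupB",(275,174)),("can",(204,155)),("coin",(145,172)),("bottle",(243,149)),("black",(237,335)),("red",(342,315))])):
    for m,q in l: print(n,m,np.round(back(n,*q,0),3))
E
```

```text
[[ 0.391  0.137  0.024]
 [ 0.587  0.224  0.024]
 [ 0.517 -0.142  0.024]
 [ 0.712 -0.052  0.024]]
[[ 0.392  0.131  0.024]
 [ 0.588  0.219  0.024]
 [ 0.517 -0.138  0.024]
 [ 0.712 -0.06   0.024]]Traceback (most recent call last):
  File "<stdin>", line 15, in <module>
    return func(*args, **kwargs)
    result = trf(vector_fun.fun, vector_fun.jac, x0, f0, J0, lb, ub, ftol, xtol,
                 gtol, max_nfev, x_scale, loss_function, tr_solver,
                 tr_options.copy(), verbose, callback=callback_wrapped)
    return trf_no_bounds(
        fun, jac, x0, f0, J0, ftol, xtol, gtol, max_nfev, x_scale,
        loss_function, tr_solver, tr_options, verbose, callback=callback)
    J = jac(x)
    self._update_jac()
    ~~~~~~~~~~~~~~~~^^
    self.J = self.jac_wrapped(xp_copy(self.x), f0=self.f)
             ~~~~~~~~~~~~~~~~^^^^^^^^^^^^^^^^^^^^^^^^^^^^
    J, dct = approx_derivative(
             ~~~~~~~~~~~~~~~~~^
        self.fun,
        ^^^^^^^^^
    ...<2 lines>...
        **self.finite_diff_options,
        ^^^^^^^^^^^^^^^^^^^^^^^^^^^
    )
    ^
    J, _nfev = _dense_differenc
[... 154 characters left out ...]
          ^^^^^^^^^^^^^^^^^^^^^^
                             mf)
                             ^^^
    df = [f_eval - f0 for f_eval in f_evals]
                                    ^^^^^^^
    f = np.atleast_1d(self.fun(x, *self.args, **self.kwargs))
                      ~~~~~~~~^^^^^^^^^^^^^^^^^^^^^^^^^^^^^^
    return np.atleast_1d(self.fun(x))
                         ~~~~~~~~^^^
    return self.f(x, *self.args, **self.kwargs)
           ~~~~~~^^^^^^^^^^^^^^^^^^^^^^^^^^^^^^
  File "<stdin>", line 13, in res
  File "h.py", line 9, in proj
    c=camera_info(n);p=(c["R"]@np.atleast_2d(X).T+c["t"][:,None]);p=c["K"]@p;return (p[:2]/p[2]).T
ValueError: time passes only in moves, steps and waits
```

```bash
sed -i 's/^def back/_C={n:camera_info(n) for n in("scene","side","wrist")}\ndef back/; s/c=camera_info(n)/c=_C[n]/' h.py
python3 - <<'E'
from h import *
S=lambda l,o:[(o[0]+u/5,o[1]+v/5) for u,v in l]
sc=S([(285,72),(578,138),(66,302),(400,390),(95,185),(400,267)],(205,145))
sd=S([(63,235),(328,123),(408,420),(682,285),(380,295),(638,171)],(180,145))
def res(p):
    W=[stand(p,(x,y,.024)) for y in(.155,-.155) for x in(-.11,.11)]+[leafpt(p,(x,.14,0)) for x in(-.1,.1)]
    return np.concatenate([proj(n,np.array(W))-q for n,q in(("scene",sc),("side",sd))]).ravel()
f=least_squares(res,[.55,.04,.42,.45],loss="soft_l1")
p=f.x;print(p,f.cost);print(np.round(res(p).reshape(-1,2),1).tolist())
print("tab",leafpt(p,(0,.152,0)))
for n,l in(("scene",[("cupA",(321,232)),("cupB",(335,193)),("can",(341,152)),("coin",(285,133)),("bottle",(375,164))]),("side",[("cupA",(320,192)),("cupB",(275,174)),("can",(204,155)),("coin",(145,172)),("bottle",(243,149)),("black",(237,335)),("red",(342,315))])):
    for m,q in l: print(n,m,np.round(back(n,*q,0),3))
E
```

```text
[0.55181701 0.04131809 0.41771337 0.44766031] 6.4186026304034804
[[-0.3, -0.5], [1.5, -0.1], [-1.5, -0.1], [-0.2, 1.1], [-0.7, 0.7], [1.0, 0.2], [-1.6, -1.0], [-0.2, -1.2], [-0.3, 1.5], [0.5, -0.8], [0.0, -0.4], [0.1, -0.4]]
tab [ 0.60740304 -0.08392287  0.09479435]
scene cupA [0.786 0.018 0.   ]
scene cupB [0.677 0.196 0.   ]
scene can [0.508 0.415 0.   ]
scene coin [0.258 0.37  0.   ]
scene bottle [0.644 0.437 0.   ]
side cupA [0.767 0.031 0.   ]
side cupB [0.682 0.199 0.   ]
side can [0.499 0.437 0.   ]
side coin [0.279 0.375 0.   ]
side bottle [0.646 0.436 0.   ]
side black [ 0.351 -0.459  0.   ]
side red [ 0.577 -0.48   0.   ]
```

```bash
cat > s.py <<'E'
from plant import *
import json,numpy as np
s=get_state();open("log.jsonl","a").write(json.dumps({k:np.array(s[k]).tolist() for k in("qpos","eef_pos","tcp_rot")})+"\n")
print(round(s["time"],2),np.round(s["qpos"],2),np.round(s["eef_pos"],3),np.round(s["tcp_rot"],3),np.round(s["contact_force"],1))
E
python3 s.py
python3 -m jog '{"travel":[[28,-15,15],[28,-15,15],[28,-15,15],[28,-15,15]],"dr":[[0,0,-3],[0,0,-3],[0,0,-3],[0,0,-3]],"jaw":[255,255,255,255]}' 20; python3 s.py
python3 -m jog '{"travel":[[28,-18,15],[28,-20,15],[28,-25,15],[28,-30,15]],"dr":[[0,0,-3],[0,0,-3],[5,0,-3],[5,0,-3]],"jaw":[255,255,255,255]}'; python3 s.py
python3 -m jog '{"travel":[[20,-35,0],[18,-35,0],[16,-35,0],[14,-35,0],[12,-35,0]],"dr":[[5,0,-3],[5,0,-3],[5,0,-3],[5,0,-3],[5,0,-3]],"jaw":[255,255,255,255,255]}'; python3 s.py
```

```text
0.1 [ 1.04  0.29  1.58 -0.    1.28 -0.15] [0.248 0.627 0.23 ] [ 0.187  0.982 -0.001 -0.   ] [ 0.6 -0.7  0.4]
time: 0.43
eef_pos: [0.3609, 0.5668, 0.2911]
tcp_rot: [0.29, 0.957, -0.001, -0.0]
contact_force: [0.4, 0.5, 0.3]
opening: 0.455
0.43 [ 0.85  0.24  1.52 -0.    1.38 -0.13] [0.361 0.567 0.291] [ 0.29   0.957 -0.001 -0.   ] [0.4 0.5 0.3]
time: 0.77
eef_pos: [0.4721, 0.4761, 0.3507]
tcp_rot: [0.386, 0.918, 0.084, -0.03]
contact_force: [-0.4, -0.4, 0.1]
opening: -0.003
0.77 [ 0.58  0.14  1.54  0.15  1.36 -0.21] [0.472 0.476 0.351] [ 0.386  0.918  0.084 -0.03 ] [-0.4 -0.4  0.1]
time: 1.18
eef_pos: [0.5516, 0.299, 0.3508]
tcp_rot: [0.487, 0.82, 0.284, -0.101]
contact_force: [1.0, 0.3, -0.8]
opening: 0.001
1.18 [ 0.11 -0.05  1.81  0.62  1.24 -0.55] [0.552 0.299 0.351] [ 0.487  0.82   0.284 -0.101] [ 1.   0.3 -0.8]
```

```bash
cat > k.py <<'E'
from h import *
import json
Z=lambda a:Ro.from_euler("z",a); Y=lambda a:Ro.from_euler("y",a)
P=None
def fk(q,L,s4=1,s6=1):
    h,off,L1,L2,e,d=L
    A=Z(q[0]);B=A*Y(q[1]);C=A*Y(q[1]+q[2]);T=C*Z(s4*q[3])*Y(q[4])*Z(s6*q[5])
    return A.apply([0,off,h])+B.apply([0,0,L1])+C.apply([e,0,L2])+T.apply([0,0,d]),T
D=[json.loads(l) for l in open("log.jsonl")]
def fit():
    best=None
    for s4 in(1,-1):
        for s6 in(1,-1):
            T0=[ (fk(d["qpos"],np.zeros(6),s4,s6)[1].inv()*Ro.from_quat(d["tcp_rot"])) for d in D]
            M=Ro.concatenate(T0).mean(); err=max((M.inv()*t).magnitude() for t in T0)
            if best is None or err<best[0]:best=(err,s4,s6,M)
    err,s4,s6,M=best
    f=least_squares(lambda L:np.concatenate([fk(d["qpos"],L,s4,s6)[0]-d["eef_pos"] for d in D]+[1e-4*(L-[.2,.1,.45,.4,0,.3])]),[.2,.1,.45,.4,0,.3])
    return f.x,s4,s6,M,err,np.abs(f.fun[:-6]).max()
L,s4,s6,M,e1,e2=fit()
lo=np.array([-2.77,-.9,.21,-1.53,.24,-2.84]);hi=np.array([2.77,2.22,2.48,4.67,2.81,2.84])
def ik(p,R,q0):
    def r(q):
        x,T=fk(q,L,s4,s6);return np.concatenate([(x-p)*5,((T*M).inv()*R).as_rotvec()])
    f=least_squares(r,np.clip(q0,lo+.01,hi-.01),bounds=(lo,hi));return f.x,np.abs(f.fun).max()
E
python3 - <<'E'
from k import *
print(L.round(4),s4,s6,M.as_rotvec().round(3),e1,e2)
E
```

```text
[0.2403 0.1009 0.443  0.5725 0.0206 0.2493] 1 1 [-0.    -0.     1.571] 9.694658076664855e-16 4.19764656367505e-09
```

```bash
cat > plan.py <<'E'
from k import *
p=np.array([.5518,.0413,.4177,.4477])
S=Ro.from_euler("z",p[2])
def box(x,y,z,n=9):
    g=np.stack(np.meshgrid(np.linspace(-x,x,n),np.linspace(-y,y,n),np.linspace(*z,n)),-1).reshape(-1,3);return g
FING=box(.011,.0145,(-.073,0));BODY=np.vstack([box(.04,.043,(-.15,-.073)),box(.045,.045,(-.25,-.15))])
def sd(P,c,h):
    q=np.abs(P-c)-h;return np.linalg.norm(np.maximum(q,0),axis=1)+np.minimum(q.max(1),0)
def pose(th,phi,tau,roll,r,x,gap=0.):
    """stand-frame tool pose; finger touches red face at gap"""
    d=np.array([np.cos(tau)*np.cos(phi),np.cos(tau)*np.sin(phi),-np.sin(tau)])
    a=np.cross(d,[0,0,1]);a/=np.linalg.norm(a)
    R=Ro.from_matrix(np.c_[np.cross(a,d),a,d])*Ro.from_euler("z",roll)   # tool y horizontal at roll 0
    u=np.array([0,-np.cos(th),np.sin(th)]);n=np.array([0,np.sin(th),np.cos(th)]) # n: out of blue
    off=(R.apply(FING)@n).max()
    t=r*u+x*np.array([1,0,0])-n*(.003+gap+off)+[0,0,.029]
    return t,R
def clear(t,R,th):
    B=R.apply(BODY)+t
    Lm=Ro.from_euler("x",-th) # leaf->stand: leaf -y -> (0,-cos,sin)
    q=Lm.inv().apply(B-[0,0,.029])
    leaf=min(sd(q,[0,-.07,0],[.1,.07,.003]).min(),sd(q,[0,-.152,0],[.028,.013,.003]).min())
    deck=sd(B,[0,0,.012],[.11,.155,.012]).min()
    fd=sd(R.apply(FING)+t,[0,0,.012],[.11,.155,.012]).min()
    return leaf,deck,fd,B[:,2].min()
def world(t,R): return S.apply(t)+[p[0],p[1],0],S*R
E
python3 - <<'E'
from plan import *
q0=[-.5,.3,1.6,1.4,1.6,-.5]
for ths in(25.6,60,90,130,180):
  for phi in(45,60,75,90):
    for tau in(0,15,30,45,60):
        th=np.radians(ths);t,R=pose(th,np.radians(phi),np.radians(tau),0,.15,.0,.0)
        c=np.array(clear(t,R,th))*1000
        if c[0]<8 or c[1]<8 or c[2]<-1 or c[3]<15: continue
        best=None
        for roll in(0,90,180,-90):
            for q00 in (q0,[.3,.3,1.6,1.4,1.6,-.5]):
                T,RR=world(*pose(th,np.radians(phi),np.radians(tau),np.radians(roll),.15,.0)); q,e=ik(T,RR,q00)
                if e<1e-3:
                    m=np.minimum(q-lo,hi-q).min()
                    if best is None or m>best[0]:best=(m,roll,q)
        if best:print(ths,phi,tau,c.round(),round(best[0],2),best[1],best[2].round(2))
E
```

```text
25.6 45 0 [36. 17. 43. 33.] 0.68 90 [-0.72  0.75  1.8   1.27  1.76  0.56]
25.6 45 15 [36. 37. 43. 58.] 0.64 90 [-0.71  0.63  1.84  1.15  1.57  0.63]
25.6 45 30 [38. 49. 32. 67.] 0.63 90 [-0.67  0.54  1.85  1.    1.38  0.73]
25.6 45 45 [27. 57. 19. 74.] 0.63 90 [-0.62  0.48  1.85  0.83  1.2   0.86]
25.6 45 60 [13. 64. 10. 82.] 0.63 -90 [-0.54  0.43  1.85  0.61  1.05 -2.1 ]
25.6 60 0 [52. 33. 44. 34.] 0.84 90 [-0.67  0.83  1.64  1.11  1.91  0.59]
25.6 60 15 [48. 50. 44. 59.] 0.8 90 [-0.66  0.71  1.68  0.98  1.73  0.62]
25.6 60 30 [44. 64. 37. 72.] 0.77 90 [-0.63  0.62  1.71  0.85  1.54  0.68]
25.6 60 45 [33. 71. 23. 78.] 0.74 90 [-0.59  0.54  1.74  0.7   1.35  0.76]
25.6 60 60 [18. 76. 14. 85.] 0.71 90 [-0.52  0.49  1.77  0.52  1.17  0.88]
25.6 75 0 [58. 49. 46. 36.] 0.75 90 [-0.62  0.91  1.49  0.95  2.06  0.59]
25.6 75 15 [54. 65. 45. 60.] 0.93 90 [-0.61  0.8   1.53  0.82  1.88  0.58]
25.6 75 30 [50. 79. 40. 76.] 0.9 90 [-0.58  0.69  1.58  0.7   1.69  0.6 ]
25.6 75 45 [40. 85. 26. 81.] 0.85 90 [-0.55  0.61  1.63  0.57  1.49  0.64]
25.6 75 60 [24. 86. 17. 87.] 0.79 90 [-0.49  0.53  1.6
[... 5105 characters left out ...]
0 [-0.09  0.12  2.25  0.76  0.77 -1.85]
180 60 30 [11. 19.  8. 43.] 0.29 0 [-0.29  0.37  2.19  1.12  1.24 -0.96]
180 60 45 [31. 39.  8. 63.] 0.29 0 [-0.21  0.25  2.19  0.95  1.05 -0.75]
180 60 60 [49. 57.  8. 81.] 0.31 -90 [-0.1   0.18  2.17  0.69  0.91 -2.03]
180 75 30 [11. 19.  8. 43.] 0.42 0 [-0.26  0.45  2.06  0.94  1.37 -0.98]
180 75 45 [31. 39.  8. 63.] 0.4 0 [-0.19  0.33  2.08  0.8   1.19 -0.83]
180 75 60 [49. 57.  8. 81.] 0.38 -90 [-0.09  0.25  2.1   0.6   1.03 -2.2 ]
180 90 30 [11. 19.  8. 43.] 0.55 0 [-0.21  0.53  1.93  0.78  1.5  -1.03]
180 90 45 [31. 39.  8. 63.] 0.5 0 [-0.15  0.41  1.98  0.66  1.31 -0.93]
180 90 60 [49. 57.  8. 81.] 0.46 -90 [-0.07  0.31  2.02  0.51  1.13 -2.35]
```

```bash
cat > go.py <<'E'
from plan import *
import sys
def show(t,R,q0=None,lab=""):
    s=get_state();T,RR=world(t,R);Rc=Ro.from_quat(s["tcp_rot"])
    q,e=ik(T,RR,s["qpos"] if q0 is None else q0)
    print(lab,"target",T.round(3),"d_mm",((T-s["eef_pos"])*1000).round(),"dr",np.degrees((RR*Rc.inv()).as_rotvec()).round(1),"q",q.round(2),"e",round(e,4))
E
python3 - <<'E'
from go import *
th=p[3]
for roll in(0,90,-90,180):
    t,R=pose(th,np.pi/2,np.radians(15),np.radians(roll),.15,0,.02)
    t=t-.12*R.apply([0,0,1]); show(t,R,lab=roll); 
t,R=pose(th,np.pi/2,np.radians(15),0,.15,0,.02); print(world(t,R)[0],clear(t,R,th))
E
```

```text
0 target [ 0.66  -0.202  0.095] d_mm [ 108. -501. -256.] dr [34.2 37.   9.6] q [-0.62  1.03  1.08  0.64  2.2  -1.01] e 0.0
90 target [ 0.66  -0.203  0.091] d_mm [ 109. -502. -259.] dr [  8.4 102.7 -51.1] q [-0.63  1.03  1.07  0.64  2.2   0.56] e 0.0
-90 target [ 0.66  -0.203  0.091] d_mm [ 109. -502. -259.] dr [ 43.6 -39.2  61.4] q [-0.63  1.03  1.07  0.64  2.2  -2.58] e 0.0
180 target [ 0.66  -0.202  0.095] d_mm [ 108. -501. -256.] dr [  33.3 -124.5  100.9] q [-0.55  1.63  0.21  1.68  2.81 -2.84] e 0.5065
[ 0.6125893  -0.09566939  0.06345572] (np.float64(0.06402598641766544), np.float64(0.07824234712136369), np.float64(0.028830533738950986), np.float64(0.043712475069052015))
```

```bash
python3 -m jog '{"travel":[[8,-36,0],[8,-36,0],[8,-36,0],[8,-36,0],[8,-36,0]],"dr":[[2.5,2.7,0.7],[2.5,2.7,0.7],[2.5,2.7,0.7],[2.5,2.7,0.7],[2.5,2.7,0.7]],"jaw":[255,255,255,255,255]}' >/dev/null
python3 -m jog '{"travel":[[8,-36,0],[8,-36,0],[8,-36,0],[8,-36,0],[8,-36,0]],"dr":[[2.5,2.7,0.7],[2.5,2.7,0.7],[2.5,2.7,0.7],[2.5,2.7,0.7],[2.5,2.7,0.7]],"jaw":[255,255,255,255,255]}' >/dev/null
python3 -m jog '{"travel":[[8,-36,0],[8,-36,0],[8,-36,0],[8,-36,0],[0,0,0]],"dr":[[2.5,2.7,0.7],[2.5,2.7,0.7],[2.5,2.7,0.7],[2.5,2.7,0.7],[0,0,0]],"jaw":[255,255,255,255,255]}'; python3 s.py
python3 - <<'E'
from go import *
th=p[3];t,R=pose(th,np.pi/2,np.radians(15),0,.15,0,.02)
show(t-.12*R.apply([0,0,1]),R)
E
```

```text
time: 2.43
eef_pos: [0.6632, -0.2097, 0.3412]
tcp_rot: [0.431, 0.656, 0.333, -0.524]
contact_force: [-1.2, -0.1, -2.6]
opening: 0.004
2.43 [-0.63  0.8   1.    0.86  2.45 -0.7 ] [ 0.663 -0.21   0.341] [ 0.431  0.656  0.333 -0.524] [-1.2 -0.1 -2.6]
 target [ 0.66  -0.202  0.095] d_mm [  -4.    8. -247.] dr [-1.2 -1.5 -0.1] q [-0.62  1.03  1.08  0.64  2.2  -1.01] e 0.0
```

Descend with a small correction, then look from the wrist before going under.

```bash
python3 -m jog '{"travel":[[-1,2,-31],[-1,2,-31],[-1,2,-31],[-1,2,-31],[0,0,-31]],"dr":[[-0.3,-0.4,0],[-0.3,-0.4,0],[-0.3,-0.4,0],[-0.3,-0.4,0],[0,0,0]],"jaw":[255,255,255,255,255]}' >/dev/null
python3 -m jog '{"travel":[[0,0,-31],[0,0,-31],[0,0,-30],[0,0,0]],"dr":[[0,0,0],[0,0,0],[0,0,0],[0,0,0]],"jaw":[255,255,255,255]}'; python3 s.py
python3 - <<'E'
from go import *
th=p[3];t,R=pose(th,np.pi/2,np.radians(15),0,.15,0,.02)
show(t-.12*R.apply([0,0,1]),R);show(t,R)
s=get_state();im=read_camera("wrist")[:,:,::-1].copy()
# predicted tab / leaf corners
m=_C["wrist"]["mount"] if 0 else camera_info("wrist")["mount"];K=camera_info("wrist")["K"]
Rc=Ro.from_quat(s["tcp_rot"])
for X in[(0,.152,-.003),(-.028,.165,0),(.028,.165,0),(-.1,.14,0),(.1,.14,0)]:
    c=np.linalg.inv(m)@np.r_[Rc.inv().apply(leafpt(p,X)-s["eef_pos"]),1];u=K@c[:3]
    if u[2]>0: u=(u[:2]/u[2]).round().astype(int);print(X,u);cv2.circle(im,(int(u[0]),int(u[1])),3,(255,0,255),1)
cv2.imwrite("pics/w1.png",im)
E
```

```text
time: 3.18
eef_pos: [0.6561, -0.1927, 0.0952]
tcp_rot: [0.429, 0.668, 0.33, -0.51]
contact_force: [-0.6, -0.2, -2.9]
opening: 0.001
3.18 [-0.62  1.01  1.1   0.64  2.19 -1.02] [ 0.656 -0.193  0.095] [ 0.429  0.668  0.33  -0.51 ] [-0.6 -0.2 -2.9]
 target [ 0.66  -0.202  0.095] d_mm [ 4. -9. -1.] dr [ 0.1  0.2 -0.5] q [-0.62  1.03  1.08  0.64  2.2  -1.01] e 0.0
 target [ 0.613 -0.096  0.063] d_mm [-43.  97. -32.] dr [ 0.1  0.2 -0.5] q [-0.55  0.9   1.37  0.66  2.02 -1.07] e 0.0
(0, 0.152, -0.003) [258 156]
(-0.028, 0.165, 0) [220 151]
(0.028, 0.165, 0) [296 151]
(-0.1, 0.14, 0) [136 152]
(0.1, 0.14, 0) [381 153]
```

View pics/w1.png

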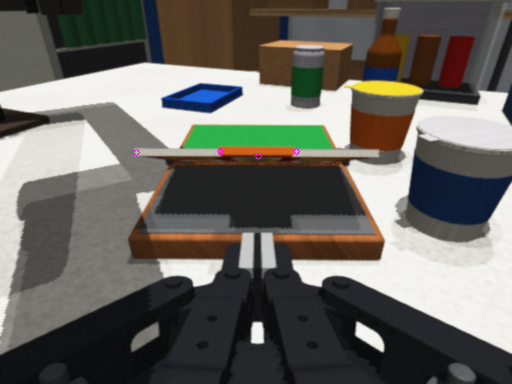

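The wrist view shows the orange tab at (258,152) and the leaf edge from (136,153) to (381,153). My predicted marks match, so the estimate holds. Next I tabulate the arc.

```bash
python3 - <<'E'
from go import *
th0=p[3];N=38;pts=[];q=get_state()["qpos"]
for i in range(N+1):
    f=i/N;th=th0+(np.pi-th0)*f
    t,R=pose(th,np.pi/2,np.radians(15+45*f),0,.15,0,0);T,RR=world(t,R);q,e=ik(T,RR,q);pts.append((T,RR))
    if i%6==0:print(i,"th",np.degrees(th).round(),T.round(3),q.round(2),round(e,4),(np.array(clear(t,R,th))*1000).round())
for k in range(0,N,2):
    a,b=pts[k],pts[min(k+2,N)];print(k,((b[0]-a[0])*500).round(1).tolist(),(np.degrees((b[1]*a[1].inv()).as_rotvec())/2).round(2).tolist())
E
```

```text
0 th 26.0 [ 0.609 -0.088  0.081] [-0.54  0.86  1.4   0.67  2.03 -1.06] 0.0 [60. 77. 47. 62.]
6 th 50.0 [ 0.595 -0.056  0.136] [-0.51  0.69  1.51  0.65  1.96 -1.02] 0.0 [ 64. 108. 102. 126.]
12 th 74.0 [ 0.572 -0.005  0.171] [-0.45  0.52  1.64  0.63  1.86 -0.97] 0.0 [ 68. 147. 137. 171.]
18 th 99.0 [0.546 0.055 0.178] [-0.36  0.37  1.77  0.62  1.73 -0.92] 0.0 [ 71. 165. 146. 189.]
24 th 123.0 [0.52  0.112 0.157] [-0.26  0.28  1.88  0.6   1.56 -0.87] 0.0 [ 72. 154. 125. 178.]
30 th 148.0 [0.501 0.155 0.113] [-0.16  0.26  1.96  0.57  1.38 -0.83] 0.0 [ 69. 120.  82. 144.]
36 th 172.0 [0.492 0.176 0.058] [-0.09  0.29  2.01  0.53  1.19 -0.79] 0.0 [55. 74. 28. 98.]
0 [-1.8, 4.1, 9.8] [-1.08, -0.48, 0.0]
2 [-2.4, 5.4, 9.1] [-1.08, -0.48, 0.0]
4 [-2.9, 6.6, 8.2] [-1.08, -0.48, 0.0]
6 [-3.4, 7.6, 7.1] [-1.08, -0.48, 0.0]
8 [-3.8, 8.5, 5.8] [-1.08, -0.48, 0.0]
10 [-4.1, 9.2, 4.4] [-1.08, -0.48, -0.0]
12 [-4.3, 9.7, 2.9] [-1.08, -0.48, 0.0]
14 [-4.5, 10.1, 1.3] [-1.08, -0.48, -0.0]
16 [-4.5, 10.2, -0.3] [-1.08, -0.48, 0.0]
18 [-4.4, 10.0, -1.9] [-1.08, -0.48, -0.0]
20 [-4.3, 9.7, -3.6] [-1.08, -0.48, 0.0]
22 [-4.0, 9.1, -5.1] [-1.08, -0.48, -0.0]
24 [-3.7, 8.3, -6.5] [-1.08, -0.48, 0.0]
26 [-3.2, 7.2, -7.6] [-1.08, -0.48, -0.0]
28 [-2.5, 5.7, -7.9] [-1.08, -0.48, 0.0]
30 [-2.1, 4.7, -8.7] [-1.08, -0.48, -0.0]
32 [-1.6, 3.6, -9.3] [-1.08, -0.48, 0.0]
34 [-1.1, 2.4, -9.8] [-1.08, -0.48, -0.0]
36 [-0.5, 1.2, -10.1] [-1.08, -0.48, 0.0]
```

```bash
python3 -m jog '{"travel":[[-11,24,-8],[-11,24,-8],[-11,24,-8],[-10,24,-8],[0,0,0]],"dr":[[0,0,0],[0,0,0],[0,0,0],[0,0,0],[0,0,0]],"jaw":[255,255,255,255,255]}'
python3 -m jog '{"travel":[[-2,4,9],[-2,4,9],[-2,4,10],[-2,4,10],[0,0,0]],"dr":[[0,0,0],[0,0,0],[-1.1,-0.5,0],[-1.1,-0.5,0],[0,0,0]],"jaw":[255,255,255,255,255]}'; python3 s.py
python3 - <<'E'
from go import *
th=p[3]+np.radians(8.1);t,R=pose(th,np.pi/2,np.radians(17.4),0,.15,0,0);show(t,R)
s=read_camera("side")[:,:,::-1][120:240,170:340];w=read_camera("wrist")[:,:,::-1]
cv2.imwrite("pics/c2.png",np.hstack([cv2.resize(s,(425,300),interpolation=cv2.INTER_CUBIC),cv2.resize(w,(375,300))]))
E
```

```text
time: 3.65
eef_pos: [0.6145, -0.0948, 0.0724]
tcp_rot: [0.428, 0.672, 0.33, -0.507]
contact_force: [0.6, 0.2, -1.1]
opening: -0.004
time: 4.07
eef_pos: [0.6102, -0.0843, 0.1149]
tcp_rot: [0.435, 0.685, 0.322, -0.487]
contact_force: [0.9, -0.2, 0.5]
opening: 0.0
4.07 [-0.53  0.79  1.42  0.65  2.02 -1.05] [ 0.61  -0.084  0.115] [ 0.435  0.685  0.322 -0.487] [ 0.9 -0.2  0.5]
 target [ 0.605 -0.08   0.101] d_mm [ -5.   5. -14.] dr [ 0.7  1.4 -0.5] q [-0.53  0.81  1.44  0.66  2.01 -1.04] e 0.0
```

View pics/c2.png

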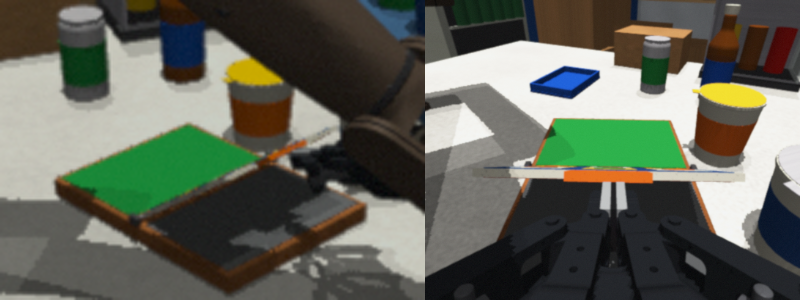

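The side view shows the finger under the leaf by the tab. In the wrist view the tab hides the tips at about (613,175), so the contact is from underneath. I'll re-anchor on the measured pose and continue.

```bash
cat > arc.py <<'E'
from go import *
from scipy.optimize import minimize_scalar
def tau(th): return np.radians(15)+np.radians(45)*(th-p[3])/(np.pi-p[3])
s=get_state();x=s["eef_pos"]
def W(th,gap=0): return world(*pose(th,np.pi/2,tau(th),0,.15,0,gap))
th=minimize_scalar(lambda a:np.linalg.norm(W(a)[0]-x),bounds=(.3,3.3),method="bounded").x
T,R=W(th);print("theta",np.degrees(th).round(1),"off mm",((x-T)*1000).round(1),"F",s["contact_force"].round(1),"t",s["time"])
prev=x;pr=Ro.from_quat(s["tcp_rot"])
for k in range(1,13,1):
    T,R=W(min(th+np.radians(4.1*k),np.pi));print(k,((T-prev)*1000).round(1).tolist(),np.degrees((R*pr.inv()).as_rotvec()).round(1).tolist());prev,pr=T,R
E
python3 arc.py
```

```text
theta 36.3 off mm [ 5.3 -7.7  5.5] F [-0.6  0.4 -0.1] t 4.1667
1 [-7.7, 13.2, 3.6] [-1.2, 0.4, -0.5]
2 [-2.7, 6.1, 8.7] [-1.1, -0.5, 0.0]
3 [-3.0, 6.7, 8.2] [-1.1, -0.5, 0.0]
4 [-3.2, 7.2, 7.7] [-1.1, -0.5, -0.0]
5 [-3.4, 7.8, 7.1] [-1.1, -0.5, -0.0]
6 [-3.7, 8.2, 6.5] [-1.1, -0.5, 0.0]
7 [-3.8, 8.7, 5.8] [-1.1, -0.5, 0.0]
8 [-4.0, 9.0, 5.1] [-1.1, -0.5, -0.0]
9 [-4.2, 9.4, 4.3] [-1.1, -0.5, 0.0]
10 [-4.3, 9.7, 3.6] [-1.1, -0.5, 0.0]
11 [-4.4, 9.9, 2.8] [-1.1, -0.5, -0.0]
12 [-4.5, 10.1, 2.0] [-1.1, -0.5, 0.0]
```

```bash
python3 -m jog '{"travel":[[-5,10,3],[-5,10,6],[-3,7,8],[-3,7,8],[-3,8,7]],"dr":[[-1.1,0,-0.3],[-1.1,-0.5,0],[-1.1,-0.5,0],[-1.1,-0.5,0],[-1.1,-0.5,0]],"jaw":[255,255,255,255,255]}'; python3 s.py; python3 arc.py
```

```text
time: 4.58
eef_pos: [0.5889, -0.0419, 0.1411]
tcp_rot: [0.456, 0.705, 0.296, -0.456]
contact_force: [-0.6, -1.5, -2.7]
opening: -0.002
4.58 [-0.49  0.65  1.55  0.64  1.92 -1.01] [ 0.589 -0.042  0.141] [ 0.456  0.705  0.296 -0.456] [-0.6 -1.5 -2.7]
theta 55.6 off mm [-1.4  3.5 -4.7] F [-0.6 -1.5 -2.7] t 4.5833
1 [-2.2, 4.6, 11.4] [-0.8, -0.2, -0.2]
2 [-3.8, 8.5, 6.0] [-1.1, -0.5, 0.0]
3 [-4.0, 8.9, 5.3] [-1.1, -0.5, -0.0]
4 [-4.1, 9.3, 4.6] [-1.1, -0.5, 0.0]
5 [-4.3, 9.6, 3.8] [-1.1, -0.5, -0.0]
6 [-4.4, 9.8, 3.0] [-1.1, -0.5, -0.0]
7 [-4.4, 10.0, 2.2] [-1.1, -0.5, 0.0]
8 [-4.5, 10.2, 1.4] [-1.1, -0.5, -0.0]
9 [-4.5, 10.2, 0.6] [-1.1, -0.5, 0.0]
10 [-4.6, 10.3, -0.3] [-1.1, -0.5, -0.0]
11 [-4.5, 10.2, -1.1] [-1.1, -0.5, 0.0]
12 [-4.5, 10.1, -2.0] [-1.1, -0.5, -0.0]
```

```bash
python3 -m jog '{"travel":[[-3,6,10],[-4,8.5,6.5],[-4,9,5.5],[-4,9,4.5],[-4.3,9.6,3.8]],"dr":[[-1,-0.4,0],[-1.1,-0.5,0],[-1.1,-0.5,0],[-1.1,-0.5,0],[-1.1,-0.5,0]],"jaw":[255,255,255,255,255]}'; python3 s.py
python3 -m jog '{"travel":[[-4.4,9.8,3],[-4.4,10,2.2],[-4.5,10.2,1.4],[-4.5,10.2,0.6]],"dr":[[-1.1,-0.5,0],[-1.1,-0.5,0],[-1.1,-0.5,0],[-1.1,-0.5,0]],"jaw":[255,255,255,255]}'; python3 s.py; python3 arc.py
python3 - <<'E'
from go import *
s=read_camera("side")[:,:,::-1][100:240,150:348];w=read_camera("wrist")[:,:,::-1]
cv2.imwrite("pics/c3.png",np.hstack([cv2.resize(s,(425,300),interpolation=cv2.INTER_CUBIC),cv2.resize(w,(375,300))]))
E
```

```text
time: 5.0
eef_pos: [0.5701, 0.0003, 0.1718]
tcp_rot: [0.47, 0.727, 0.273, -0.419]
contact_force: [0.5, -1.3, -1.9]
opening: -0.003
5.0 [-0.44  0.5   1.65  0.63  1.85 -0.97] [0.57  0.    0.172] [ 0.47   0.727  0.273 -0.419] [ 0.5 -1.3 -1.9]
time: 5.33
eef_pos: [0.5521, 0.0411, 0.1792]
tcp_rot: [0.481, 0.745, 0.253, -0.388]
contact_force: [0.6, -0.8, -0.7]
opening: -0.0
5.33 [-0.38  0.4   1.74  0.62  1.76 -0.94] [0.552 0.041 0.179] [ 0.481  0.745  0.253 -0.388] [ 0.6 -0.8 -0.7]
theta 93.2 off mm [ 0.2  0.1 -0.1] F [ 0.6 -0.8 -0.7] t 5.3333
1 [-4.7, 10.2, -0.3] [-1.0, -0.2, -0.2]
2 [-4.5, 10.2, -1.3] [-1.1, -0.5, -0.0]
3 [-4.5, 10.1, -2.1] [-1.1, -0.5, 0.0]
4 [-4.4, 9.9, -2.9] [-1.1, -0.5, 0.0]
5 [-4.3, 9.7, -3.7] [-1.1, -0.5, -0.0]
6 [-4.2, 9.4, -4.5] [-1.1, -0.5, 0.0]
7 [-4.0, 9.1, -5.3] [-1.1, -0.5, 0.0]
8 [-3.9, 8.7, -6.0] [-1.1, -0.5, -0.0]
9 [-3.7, 8.3, -6.7] [-1.1, -0.5, 0.0]
10 [-3.5, 7.8, -7.4] [-1.1, -0.5, -0.0]
11 [-3.2, 7.2, -7.9] [-1.1, -0.5, -0.0]
12 [-2.7, 6.1, -7.7] [-1.1, -0.5, -0.0]
```

View pics/c3.png

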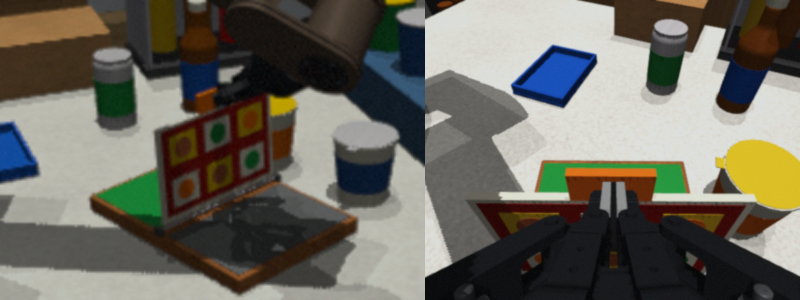

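The leaf is upright with its red face toward the hand and the fingertip on the tab at about (612,185) in the wrist view. I'll continue over and down.

```bash
python3 -m jog '{"travel":[[-4.6,10.2,-0.3],[-4.5,10.2,-1.3],[-4.5,10.1,-2.1],[-4.4,9.9,-2.9],[-4.3,9.7,-3.7]],"dr":[[-1,-0.4,0],[-1.1,-0.5,0],[-1.1,-0.5,0],[-1.1,-0.5,0],[-1.1,-0.5,0]],"jaw":[255,255,255,255,255]}'; python3 s.py
python3 -m jog '{"travel":[[-4.2,9.4,-4.5],[-4,9.1,-5.3],[-3.9,8.7,-6],[-3.7,8.3,-6.7]],"dr":[[-1.1,-0.5,0],[-1.1,-0.5,0],[-1.1,-0.5,0],[-1.1,-0.5,0]],"jaw":[255,255,255,255]}'; python3 s.py; python3 arc.py
```

```text
time: 5.85
eef_pos: [0.5296, 0.0918, 0.1686]
tcp_rot: [0.493, 0.764, 0.227, -0.349]
contact_force: [-0.0, -1.6, -0.2]
opening: 0.001
5.85 [-0.3   0.31  1.84  0.61  1.63 -0.89] [0.53  0.092 0.169] [ 0.493  0.764  0.227 -0.349] [-0.  -1.6 -0.2]
time: 6.18
eef_pos: [0.5137, 0.1274, 0.1462]
tcp_rot: [0.502, 0.778, 0.206, -0.317]
contact_force: [0.1, -0.4, -0.1]
opening: 0.001
6.18 [-0.23  0.27  1.91  0.59  1.51 -0.86] [0.514 0.127 0.146] [ 0.502  0.778  0.206 -0.317] [ 0.1 -0.4 -0.1]
theta 130.3 off mm [0.  0.2 0.2] F [ 0.1 -0.4 -0.1] t 6.1833
1 [-3.5, 7.6, -7.6] [-1.1, -0.3, -0.3]
2 [-3.2, 7.1, -7.9] [-1.1, -0.5, 0.0]
3 [-2.7, 6.1, -7.7] [-1.1, -0.5, -0.0]
4 [-2.5, 5.6, -8.1] [-1.1, -0.5, 0.0]
5 [-2.3, 5.1, -8.5] [-1.1, -0.5, -0.0]
6 [-2.0, 4.5, -8.9] [-1.1, -0.5, 0.0]
7 [-1.8, 4.0, -9.2] [-1.1, -0.5, 0.0]
8 [-1.5, 3.4, -9.5] [-1.1, -0.5, -0.0]
9 [-1.2, 2.8, -9.7] [-1.1, -0.5, -0.0]
10 [-1.0, 2.2, -9.9] [-1.1, -0.5, 0.0]
11 [-0.7, 1.6, -10.1] [-1.1, -0.5, 0.0]
12 [-0.4, 1.0, -10.2] [-1.1, -0.5, 0.0]
```

```bash
python3 -m jog '{"travel":[[-3.5,7.6,-7.6],[-3.2,7.1,-7.9],[-2.7,6.1,-7.7],[-2.5,5.6,-8.1]],"dr":[[-1.1,-0.4,0],[-1.1,-0.5,0],[-1.1,-0.5,0],[-1.1,-0.5,0]],"jaw":[255,255,255,255]}'; python3 s.py
python3 - <<'E'
from go import *
s=read_camera("side")[:,:,::-1][100:240,150:348];w=read_camera("wrist")[:,:,::-1]
cv2.imwrite("pics/c4.png",np.hstack([cv2.resize(s,(425,300),interpolation=cv2.INTER_CUBIC),cv2.resize(w,(375,300))]))
E
python3 arc.py
```

```text
time: 6.52
eef_pos: [0.5019, 0.154, 0.115]
tcp_rot: [0.51, 0.79, 0.185, -0.284]
contact_force: [0.8, -0.7, -0.4]
opening: -0.001
6.52 [-0.16  0.26  1.96  0.57  1.39 -0.83] [0.502 0.154 0.115] [ 0.51   0.79   0.185 -0.284] [ 0.8 -0.7 -0.4]
theta 147.2 off mm [-1.2  0.1  0.4] F [0.5 0.3 0.2] t 6.6167
1 [-1.1, 4.9, -9.0] [-1.3, -0.6, -0.4]
2 [-2.0, 4.5, -8.9] [-1.1, -0.5, -0.0]
3 [-1.7, 3.9, -9.3] [-1.1, -0.5, 0.0]
4 [-1.5, 3.3, -9.5] [-1.1, -0.5, -0.0]
5 [-1.2, 2.7, -9.8] [-1.1, -0.5, 0.0]
6 [-0.9, 2.1, -10.0] [-1.1, -0.5, -0.0]
7 [-0.7, 1.5, -10.1] [-1.1, -0.5, -0.0]
8 [-0.4, 0.9, -10.2] [-1.1, -0.5, 0.0]
9 [0.0, 0.0, 0.0] [0.0, 0.0, 0.0]
10 [0.0, 0.0, 0.0] [0.0, 0.0, 0.0]
11 [0.0, 0.0, 0.0] [0.0, 0.0, 0.0]
12 [0.0, 0.0, 0.0] [0.0, 0.0, 0.0]
```

View pics/c4.png

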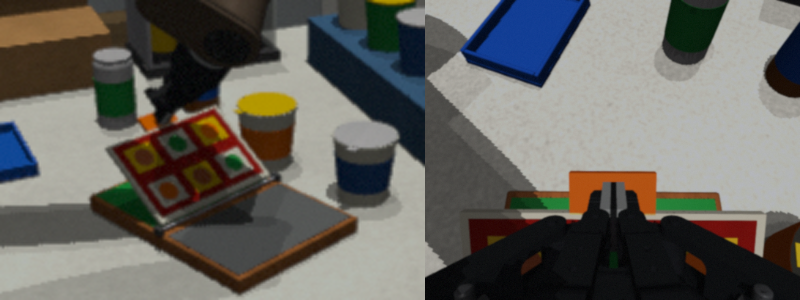

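The leaf is past upright at about 145° and the fingertip is still on the tab at about (612,190). Now I lower it.

```bash
python3 -m jog '{"travel":[[-1.2,4.9,-9],[-2,4.5,-9],[-1.7,3.9,-9.3],[-1.5,3.3,-9.5]],"dr":[[-1.1,-0.5,0],[-1.1,-0.5,0],[-1.1,-0.5,0],[-1.1,-0.5,0]],"jaw":[255,255,255,255]}'; python3 s.py
python3 -m jog '{"travel":[[-1.2,2.7,-9],[-1,2,-9],[0,0,0]],"dr":[[-1.1,-0.5,0],[-1.1,-0.5,0],[0,0,0]],"jaw":[255,255,255]}'; python3 s.py; python3 arc.py | head -6
```

```text
time: 6.95
eef_pos: [0.4962, 0.17, 0.0786]
tcp_rot: [0.518, 0.801, 0.164, -0.251]
contact_force: [0.3, 0.3, 1.7]
opening: -0.0
6.95 [-0.11  0.28  1.99  0.54  1.26 -0.81] [0.496 0.17  0.079] [ 0.518  0.801  0.164 -0.251] [0.3 0.3 1.7]
time: 7.2
eef_pos: [0.4922, 0.1751, 0.0594]
tcp_rot: [0.521, 0.806, 0.152, -0.236]
contact_force: [-0.5, -0.4, -0.6]
opening: -0.001
7.2 [-0.09  0.29  2.01  0.53  1.2  -0.8 ] [0.492 0.175 0.059] [ 0.521  0.806  0.152 -0.236] [-0.5 -0.4 -0.6]
theta 171.1 off mm [ 0.1 -0.6 -0.1] F [-0.5 -0.4 -0.6] t 7.2
1 [-0.8, 2.2, -10.0] [-1.0, -0.5, -0.4]
2 [-0.4, 1.0, -10.2] [-1.1, -0.5, -0.0]
3 [-0.0, 0.1, -1.7] [-0.2, -0.1, 0.0]
4 [0.0, 0.0, 0.0] [0.0, 0.0, 0.0]
5 [0.0, 0.0, 0.0] [0.0, 0.0, 0.0]
```

```bash
python3 -m jog '{"travel":[[-0.6,1.5,-8],[-0.4,1,-8],[0,0,-4],[0,0,0]],"dr":[[-1,-0.5,0],[-1,-0.5,0],[0,0,0],[0,0,0]],"jaw":[255,255,255,255]}'
python3 -m jog '{"travel":[[0,0,-3],[0,0,0]],"dr":[[0,0,0],[0,0,0]],"jaw":[255,255]}'
python3 -m jog '{"travel":[[0,0,-2],[0,0,0]],"dr":[[0,0,0],[0,0,0]],"jaw":[255,255]}'
```

```text
time: 7.53
eef_pos: [0.4921, 0.1771, 0.04]
tcp_rot: [0.523, 0.811, 0.143, -0.219]
contact_force: [-0.4, 0.3, -0.3]
opening: 0.004
time: 7.7
eef_pos: [0.4926, 0.1769, 0.0373]
tcp_rot: [0.524, 0.811, 0.143, -0.218]
contact_force: [-0.1, 0.5, -0.5]
opening: -0.001
time: 7.87
eef_pos: [0.4928, 0.177, 0.0359]
tcp_rot: [0.523, 0.811, 0.143, -0.218]
contact_force: [-1.0, -0.9, 2.9]
opening: 0.002
```

```bash
python3 -m jog '{"travel":[[0,0,-2],[0,0,0]],"dr":[[0,0,0],[0,0,0]],"jaw":[255,255]}'
python3 -m jog '{"travel":[[0,0,-2],[0,0,0]],"dr":[[0,0,0],[0,0,0]],"jaw":[255,255]}'
python3 -m jog '{"travel":[[0,0,-1],[0,0,0]],"dr":[[0,0,0],[0,0,0]],"jaw":[255,255]}'
```

```text
time: 8.03
eef_pos: [0.4929, 0.1771, 0.0356]
tcp_rot: [0.523, 0.811, 0.143, -0.219]
contact_force: [-3.3, -4.3, 13.1]
opening: 0.0
time: 8.2
eef_pos: [0.493, 0.1771, 0.0354]
tcp_rot: [0.522, 0.812, 0.144, -0.22]
contact_force: [-6.3, -6.3, 21.2]
opening: -0.004
time: 8.37
eef_pos: [0.493, 0.1772, 0.0353]
tcp_rot: [0.522, 0.812, 0.144, -0.221]
contact_force: [-8.5, -7.1, 25.3]
opening: 0.001
```

Firm stop: the force rises with no further travel. I'll lift off and look.

```bash
python3 -m jog '{"travel":[[0,0,8],[0,0,15],[0,0,30],[0,0,35],[0,0,35]],"dr":[[0,0,0],[0,0,0],[0,0,0],[0,0,0],[0,0,0]],"jaw":[255,255,255,255,255]}' >/dev/null
python3 -m jog '{"travel":[[0,-10,35],[0,-20,35],[0,-30,20],[0,-40,0],[0,-40,0]],"dr":[[0,0,0],[0,0,0],[0,0,0],[0,0,0],[0,0,0]],"jaw":[255,255,255,255,255]}' >/dev/null
python3 -m jog '{"travel":[[0,-40,0],[0,-40,0],[0,-30,0],[0,0,0],[0,0,0]],"dr":[[0,0,0],[0,0,0],[0,0,0],[0,0,0],[0,0,0]],"jaw":[255,255,255,255,255]}'
python3 - <<'E'
from go import *
s=read_camera("side")[:,:,::-1][60:360,110:400];w=read_camera("scene")[:,:,::-1][90:300,40:400]
cv2.imwrite("pics/c5.png",np.hstack([cv2.resize(s,(387,400),interpolation=cv2.INTER_CUBIC),cv2.resize(w,(410,400))]))
E
```

```text
time: 9.62
eef_pos: [0.4924, -0.0743, 0.2428]
tcp_rot: [0.525, 0.81, 0.143, -0.218]
contact_force: [-0.3, 0.8, -0.7]
opening: -0.002
```

View pics/c5.png

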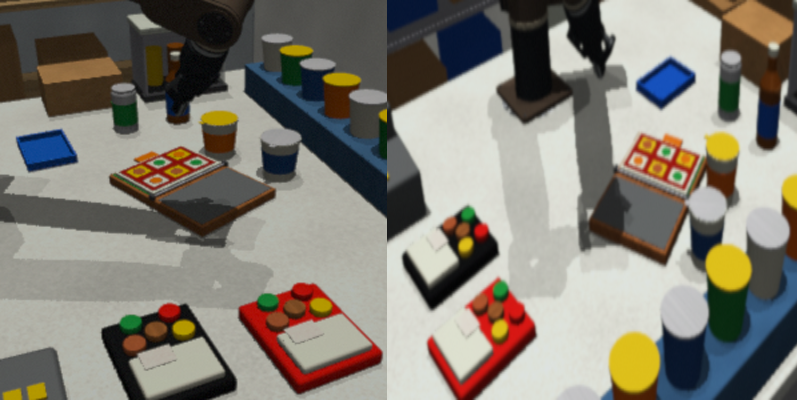

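The leaf lies on the green half with its red face up, and nothing else looks disturbed. One overlay check for flatness before handing in.

```bash
python3 - <<'E'
from go import *
o=[]
for n,(u0,v0) in(("side",(180,140)),("scene",(230,140))):
    a=cv2.resize(read_camera(n)[:,:,::-1][v0:v0+90,u0:u0+100],None,fx=4,fy=4,interpolation=cv2.INTER_CUBIC)
    for deg,col in((180,(255,255,0)),(172,(255,0,255))):
        pp=p.copy();pp[3]=np.radians(deg)
        for X in[(-.1,.14,-.003),(.1,.14,-.003),(-.028,.165,-.003),(.028,.165,-.003)]:
            u=(proj(n,leafpt(pp,X))[0]-[u0,v0])*4;cv2.circle(a,(int(u[0]),int(u[1])),3,col,1)
    o.append(a)
cv2.imwrite("pics/c6.png",np.hstack(o))
E
```

```text
(no output)
```

View pics/c6.png

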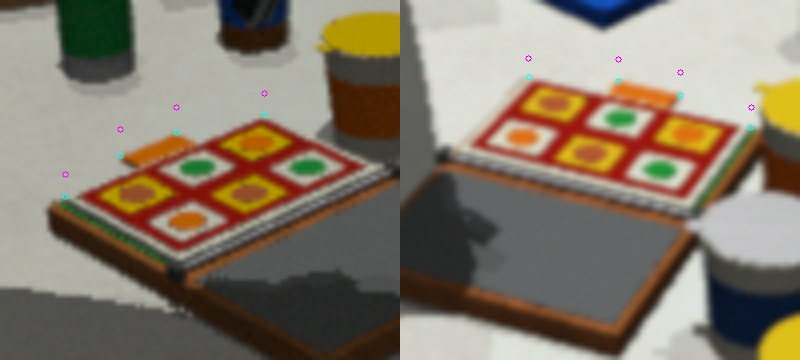

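The 180° marks (cyan) sit on the leaf corners and the tab in both views, while the 172° marks (magenta) are well off. The leaf is flat, so I'm handing in.

```bash
python3 -c "
from plant import *
print(sign_off())"
```

```text
the job is handed in; nothing more can be done
None
```

The menu leaf is turned over and lies flat on the green half of the stand, red face up. I handed the job in after about 10 s of the 48 s.

- **Method:** I found the stand and leaf from the two fixed cameras and checked them with one wrist view. With the fingers shut, I put a fingertip under the orange tab and followed the leaf over the spine. The fingertip was still on the tab in the pictures at about 95° and 147°. Force readings in the second half of the turn were within noise, so they do not by themselves prove contact all the way.
- **End stop:** I pressed the leaf down until it stopped moving, which peaked at about 28 N. Then I lifted clear.
- **Last checks:** In both fixed-camera views the leaf's corners and tab match the projection for 180° and are clearly off the one for 172°. The hand is about 0.24 m up and touching nothing, with force near zero.
- **Other items:** The food, drinks and coin tray look undisturbed in the pictures; I did not re-measure their positions. No check failed or disagreed.

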